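Clip a tag into the mark-reading fixture and start the read

TASK

Have the marked tag read: with its dark window up, push one short end of the loose tag into the sprung jaw of the reading fixture, lower the other end onto the fixed catch and press it down until it snaps under the hook and the tag lies flat in the nest. Then slide the reader head along its rail over the tag, right up to its end stop, and press the round push button until it clicks and stays in. Leave the screwdriver, the marker pen and the USB stick where they lie.

Things in the scene. Friction and masses are not known exactly. Their poses are not given: they have to be found in the camera images.
- tag: The loose tag: white flat bar 60 x 25 x 8.5 mm with a dark window on top, lying window up on the worktop at the start, about 30 g. Origin: centre of its underside. y runs along the 60 mm, x along the 25 mm, z up out of the window. Either short end may go into the jaw. (A like tag on the perforated laser plate at the far left is not part of the job.)
- fixture: The reading fixture, fixed: aluminium base plate 150 x 190 mm, its top 10 mm above the worktop. Origin: on the worktop, straight below the nest's middle. x points from the catch (robot side) to the sprung jaw (far side), y left to the parked reader head, z up. Plate: x -65 to 85, y -71 to 119 mm. A rail upright 66 mm high stands at x 65 to 81 mm. Nothing on it is higher than 74 mm.
- nest (a point): Middle of the nest floor, where the middle of the tag's underside belongs; 24 mm above the worktop, axes as the fixture's. The clipped tag lies along x. The floor is a rib 18 mm wide, so there is finger room 14 mm deep (6 mm at the pins) on both sides. Four tapered pins beside the tag, at x -22 and +19, y +-16.6 mm, 5.5 mm above the floor, leave 27 mm between them.
- jaw_face (a point): Middle of the sprung jaw's upright inner face: x = 28.5 mm, 5 mm above the nest floor, jaw at rest. Jaw 26 mm wide. From the face's top, 11 mm above the floor, a lip slants up over the nest: its edge is 4 mm nearer the catch and 14.5 mm up, its top 17.5 mm up. The tag's end goes in under the lip with the tag tilted 15 to 23 degrees, jaw end low, near the floor.
- jaw (a joint): How far the sprung jaw is pushed away from the catch, m: 0 at rest, at most 0.009. It pushes back with about 3 N at 0 and 0.45 N more per mm. It reads about 0.0015 with the tag clipped and about 0.004 to 0.005 while the tag passes the hook.
- catch_tip (a point): Tip of the fixed catch's hook: x = -27 mm, 12 mm above the nest floor. From here a 55 degree slope, 14 mm wide, rises away from the nest to x = -34, 22 mm up; below, the hook is cut back to a face at x = -30 mm. A tag in the jaw first rests on the slope. Press it down 8 to 12 mm from its middle towards the catch: it resists with up to 10 to 18 N, then gives way and snaps flat.
- reader (a joint): Slide of the reader head, m: 0 to 0.012 at the start (parked at the left), grows as the head moves towards the fixture's -y, 0.095 at the end stop with the head over the tag's middle. Friction about 2.5 N, no spring. If the tag is not down, the head runs against it.
- reader_push (a point): Middle of the reader head's outer (left, +y) side face, 58 mm above the worktop: push it towards the fixture's -y. The head is a black box 56 mm (x -25 to 31) by 44 mm (y), underside 44 mm and top 72 mm above the worktop.
- read_button (a joint): Travel of the push button, m: 0 out, 0.006 fully in. It resists with about 5 N at first, less further down, snaps over at 3.5 mm and then stays in by itself.
- button_top (a point): Middle of the top of the grey round button, 22 mm across, in a steel ring on a small grey housing at the fixture's near right corner; 41.5 mm above the worktop when out, 35.5 mm when in (the ring ends at 33 mm). Press straight down.
- usb_stick: Bystander: black USB stick, 52 x 18 x 9 mm, on the worktop. Origin: centre of its underside.
- screwdriver: Bystander: screwdriver with a 22 mm thick handle, 177 mm long (along its y axis), on the worktop. Origin: centre of its underside.
- marker: Bystander: black marker pen, 129 mm long (along its y axis), 17 mm thick, on the worktop. Origin: centre of its underside.

How it is judged:
By the outcome, as a careful person would: the job done as asked, in the order asked, and still so for the second after the job is handed in, with the robot touching nothing.
It also fails if it takes over 58 s, if anything falls off the work surface, if the arm or the gripper's body presses on something with over 40 N, if the wrist force passes 120 N, or if a joint passes its speed limit or range.

ROBOT

A 6-joint arm with a two-finger parallel gripper is mounted at the origin on a cart in front of the work surface, level with it; the furniture and walls round the work are solid. World frame = base frame: x ahead of the robot, y to its left, z up, the work surface at z = 0. Lengths are in mm, angles in rad, forces in N, time in s.
With the tool pointing down it reaches from about 300 to 775 mm from the base axis. Payload 14.6 kg.
Tool frame: the origin (TCP) lies on the centre line of the jaws, within the pads' length; the fingertips stand 19 mm ahead of it and the grasp point (between the pads) is the TCP (bot.tip_reach is the distance from the TCP to the fingertips, in mm); y points along the fingers, x is the direction in which the jaws open and shut, and the axes are right-handed (so a half turn about y gives the same grasp; the last joint's range is limited). The gripper opens to 85 mm and grips with 20 to 120 N. Pads are 22 mm wide; open, the fingers measure 114 mm over their backs; the gripper's body (76 mm by 85 mm) begins 54 mm behind the grasp point. The pads swing forward as they close: fully open they stand 13 mm farther back than shut.
Start: joints at [1.236, 0.3, 1.521, -0, 1.321, -0.067], TCP at [145.534, 530.386, 250.281] pointing down, gripper open.
Joint ranges: [-3.03, 3.03], [-0.79, 2.21], [0.23, 2.52], [-1.04, 4.18], [0, 3.07], [-2.55, 2.55]. Speed limits (rad/s): [2.22, 2.22, 2.57, 3.14, 3.14, 3.14].

INTERFACE

Orientations are given as a unit quaternion [w, x, y, z].
In Python, from rig import bot gives the robot as it stands. Calls block until the motion is done:
- bot.move_to(position, orientation): joint-space move of the TCP to a pose.
- bot.servo_line(position, attitude=None, speed=150, until_force=None): straight line of the TCP; attitude=None keeps the orientation; speed is the mean speed in mm/s. With until_force (N) it stops when the force on the tool has changed by that much, and returns True; else False.
- bot.move_joints(angles): joint-space move.
- bot.move_gripper(opening, grip_force=None): finger opening in mm; grip_force is the grip in N (None keeps the last); returns when the fingers have stopped.
- bot.dwell(seconds).
- bot.ik(position, orientation): joint angles nearest the present ones, or None.
- bot.read_state(): the state.
- bot.read_camera(name): name is "side" or "top"; returns a dict with "image" (384x512x3 uint8, blue, green, red), "depth" (384x512 float32, mm along the optical axis (not along the pixel's ray), 0 where there is no reading), "fovy" (degrees; the focal length in pixels is half the picture's height over the tangent of half this angle, whatever the lens; pixels are square), "cx", "cy" (the principal point, pixels), "k1" (the pictures are not rectified: a ray, as slopes to the right and down, at radius r is drawn at 1 + k1 r^2 times it, then the intrinsics apply), "eye" and "attitude" of the camera in the world. Camera axes: x right, y down, z forward; pixel columns grow to the right and rows downward; lengths in mm; the calibration is good to about 2 mm. A picture is of the moment at which its call begins.
A pose or a line that the arm cannot do raises bot.MotionError and nothing moves.
- bot.finish_job(): hands the job in, once; it reports no verdict.
The state is a dict: "clock": time; "joint_positions": joint angles; "qvel": joint speeds; "effort": joint torques, N m; "ee_pos": TCP position; "tool_rot": TCP orientation; "ft_force": force on the tool from outside, world axes, zero at the start; "moment": the same for the moment, N m; "grip_width": finger opening in mm.
Only numpy, scipy, OpenCV 4.12 (cv2) and the standard library are available. Lean on these libraries where they do the work, as an engineer would, in place of code of your own. Each camera call takes 0.05 s, during which the arm holds its last target.

## Working session

There is one attempt and no reset: what is moved stays moved. The work goes in short steps, each a Python script; the robot and the scene stay as the last script left them, time stands still between calls to the robot, and variables do not carry over. Pictures are saved under pics/ and viewed, and the job is handed in when it is done.

```bash
ls; mkdir -p pics; python3 - <<'E'
from rig import bot
import cv2,numpy as np,pickle
for n in("side","top"):
    c=bot.read_camera(n); cv2.imwrite(f"pics/{n}0.png",c["image"]); pickle.dump(c,open(f"{n}0.pkl","wb"))
    print(n,{k:v for k,v in c.items() if k not in("image","depth")}, (c["depth"]>0).mean())
print(bot.read_state(),bot.tip_reach)
E
```

```text
pics
side {'fovy': 53.315114018141095, 'cx': 261.0479906670392, 'cy': 190.90805551912482, 'k1': -0.018059145695452264, 'eye': array([429.73070356, 739.53086258, 539.57529811]), 'attitude': array([ 0.0461722 , -0.10974972,  0.87194385, -0.47490741])} 0.9960784912109375
top {'fovy': 42.31417440609712, 'cx': 258.69731367651764, 'cy': 185.69807406145176, 'k1': 0.06177621841529405, 'eye': array([ 447.2199998 ,   82.17015189, 1173.32158766]), 'attitude': array([-0.04586752,  0.70781921, -0.70314099,  0.04980843])} 0.9958953857421875
{'clock': 0.1, 'joint_positions': array([ 1.23641529e+00,  3.00413931e-01,  1.52153521e+00, -5.91893780e-06,
        1.32069471e+00, -6.65969983e-02]), 'qvel': array([-1.90187671e-04, -1.88236898e-03, -6.64672906e-04, -2.52267803e-03,
       -3.85446656e-05,  6.71639019e-04]), 'effort': array([ 9.52469381e-04, -5.44374418e+01, -3.62376416e+01, -6.25619236e-05,
        2.95616672e-03,  5.41774659e-05]), 'ee_pos': array([145.46579414, 530.21287868, 249.77206498]), 'tool_rot': array([-0.56206381,  0.56247759,  0.42847036, -0.42908786]), 'ft_force': array([ 0.00160986, -0.03702728,  0.47346608]), 'moment': array([-0.03362256,  0.01813233,  0.02288853]), 'grip_width': 85.41678549990047} 19.0
```

View pics/side0.png

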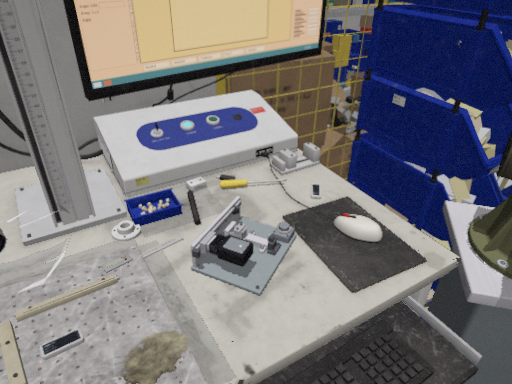

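View pics/top0.png

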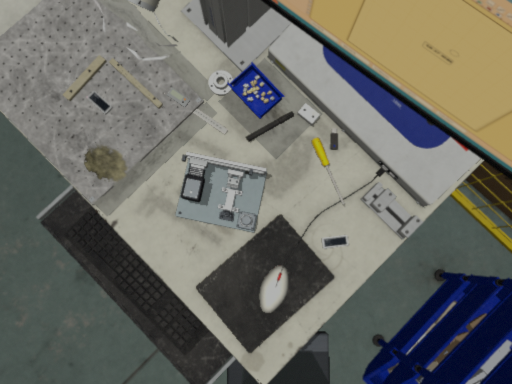

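The top view shows the fixture around (223,195), the loose tag at about (335,242), and the plate's like tag at (100,102). The marker is at (270,126), the screwdriver at (325,165) and the USB stick at (334,141). In the side view the tag is at (316,190).

```bash
cat > h.py <<'E'
import numpy as np,cv2,pickle
from scipy.spatial.transform import Rotation as R
def q2R(q): return R.from_quat([q[1],q[2],q[3],q[0]])
def Rq(r):
    x=r.as_quat(); return np.array([x[3],x[0],x[1],x[2]])
def intr(c):
    f=192/np.tan(np.radians(c["fovy"]/2)); return np.array([[f,0,c["cx"]],[0,f,c["cy"]],[0,0,1.]]),np.array([c["k1"],0,0,0,0.])
def ray(c,uv):
    K,d=intr(c); n=cv2.undistortPoints(np.array(uv,float).reshape(-1,1,2),K,d).reshape(-1,2)
    return q2R(c["attitude"]).apply(np.c_[n,np.ones(len(n))])
def onplane(c,uv,z):
    r=ray(c,uv); return c["eye"]+r*((z-c["eye"][2])/r[:,2])[:,None]
def withdepth(c,uv):
    uv=np.atleast_2d(uv); dd=np.array([c["depth"][int(round(v)),int(round(u))] for u,v in uv]); return c["eye"]+ray(c,uv)*dd[:,None]
def proj(c,P):
    K,d=intr(c); Rm=q2R(c["attitude"]).as_matrix().T; p=(np.atleast_2d(P)-c["eye"])
    rv=cv2.Rodrigues(Rm)[0]; return cv2.projectPoints(p,rv,np.zeros(3),K,d)[0].reshape(-1,2)
def crop(c,x0,y0,w,h,s,name):
    im=c["image"][y0:y0+h,x0:x0+w]; cv2.imwrite(name,cv2.resize(im,None,fx=s,fy=s,interpolation=cv2.INTER_CUBIC))
E
python3 - <<'E'
from h import *
t=pickle.load(open("top0.pkl","rb"));s=pickle.load(open("side0.pkl","rb"))
crop(t,165,140,115,100,6,"pics/tfix.png")
crop(t,300,120,80,140,4,"pics/ttag.png")
crop(s,180,165,150,130,5,"pics/sfix.png")
for n,uv in dict(tag=(335,242),fix=(223,195),tagonplate=(100,102)).items(): print(n,withdepth(t,uv),onplane(t,uv,8.5))
print(withdepth(s,(316,190)))
E
```

```text
tag [[ 474.68524833 -101.92336885   12.08326327]] [[ 474.76999857 -102.49143101    8.5       ]]
fix [[583.15936897 160.32030106   8.64729141]] [[583.17656064 160.33018438   8.5       ]]
tagonplate [[802.42225346 454.63269085  20.36152666]] [[806.07653529 458.4645446    8.5       ]]
[[474.24838145 -96.06101604  11.38771228]]
```

View pics/tfix.png

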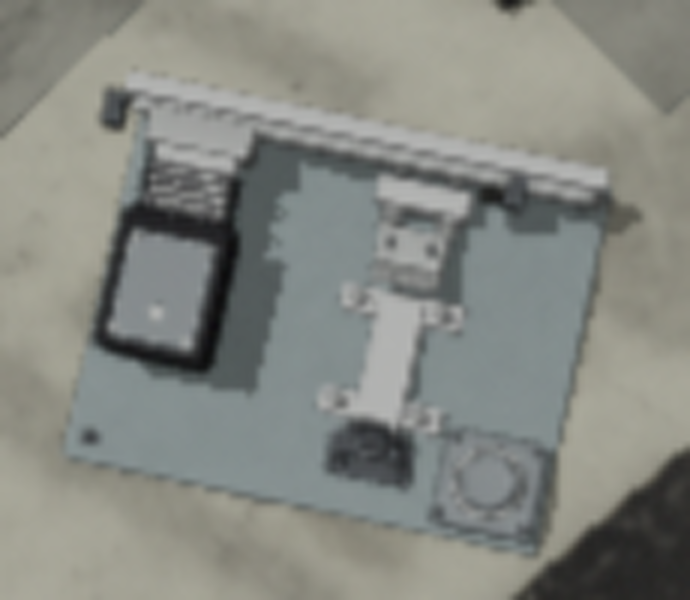

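View pics/ttag.png

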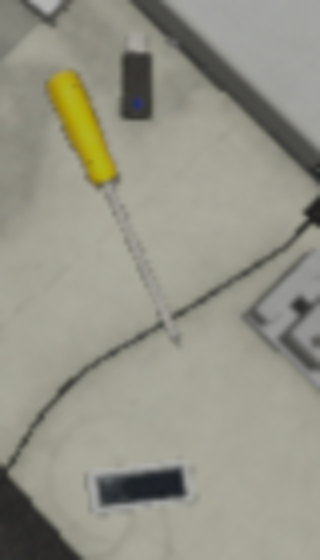

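View pics/sfix.png

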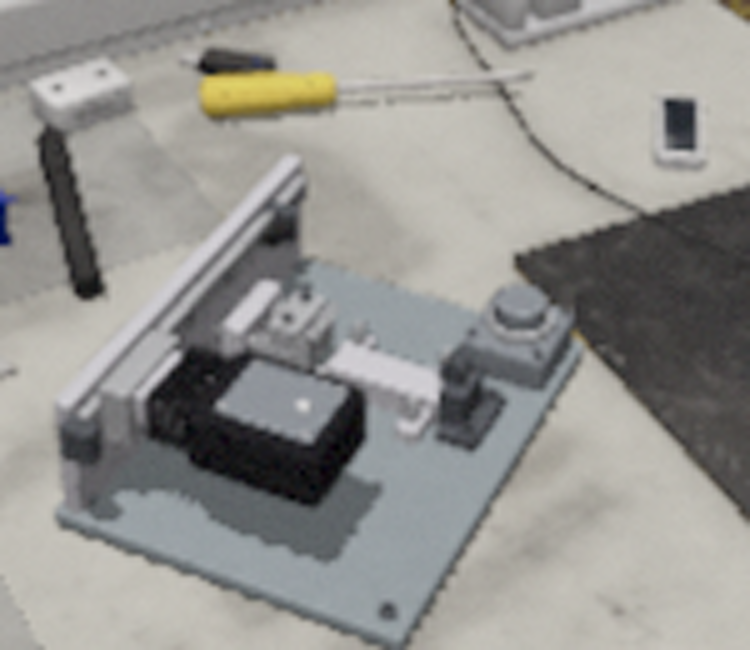

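```bash
cat > m.py <<'E'
from h import *
t=pickle.load(open("top0.pkl","rb"));s=pickle.load(open("side0.pkl","rb"))
for nm,c,(x0,y0,w,h) in(("top",t,(318,228,34,28)),("side",s,(304,178,26,24))):
    g=cv2.cvtColor(c["image"],cv2.COLOR_BGR2GRAY)[y0:y0+h,x0:x0+w]
    g=cv2.resize(g,None,fx=8,fy=8,interpolation=cv2.INTER_CUBIC)
    for lab,m in(("win",(g<110)),("white",(g>215))):
        cs,_=cv2.findContours(m.astype(np.uint8),cv2.RETR_EXTERNAL,cv2.CHAIN_APPROX_NONE)
        k=max(cs,key=cv2.contourArea); b=cv2.boxPoints(cv2.minAreaRect(k)); uv=(b+.5)/8-.5+[x0,y0]
        P=onplane(c,uv,8.5)
        e=[P[1]-P[0],P[2]-P[1]]; L=[np.linalg.norm(a) for a in e]; a=e[int(np.argmax(L))]
        print(nm,lab,"centre",P.mean(0).round(1),"size",np.round(L,1),"ang",np.degrees(np.arctan2(a[1],a[0])).round(1))
    print(np.percentile(g,[1,10,50,80,90,95,99]))
F=dict(pfl=(19,16.6,29.5),pfr=(19,-16.6,29.5),pnl=(-22,16.6,29.5),pnr=(-22,-16.6,29.5),nl=(-65,119,10),nr=(-65,-71,10),fl=(85,119,10))
tp=dict(pfl=(357,297),pfr=(443,317),pnl=(335,400),pnr=(427,420),nl=(68,458),nr=(537,553))
sp=dict(nl=(402,642),nr=(580,347),fl=(62,515))
for nm,c,pts,x0,y0,sc in(("top",t,tp,165,140,6),("side",s,sp,180,165,5)):
    ks=list(pts); uv=(np.array([pts[k] for k in ks],float)+.5)/sc-.5+[x0,y0]
    W=np.array([onplane(c,u,F[k][2])[0][:2] for u,k in zip(uv,ks)]); f=np.array([F[k][:2] for k in ks])
    wm,fm=W.mean(0),f.mean(0); a=(f-fm)@[1,1j]; b=(W-wm)@[1,1j]; th=np.angle(np.vdot(a,b)); sc_=abs(np.vdot(a,b))/np.vdot(a,a).real
    Rm=np.array([[np.cos(th),-np.sin(th)],[np.sin(th),np.cos(th)]]); o=wm-Rm@fm
    print(nm,"fix origin",o.round(1),"yaw",np.degrees(th).round(2),"scale",sc_.round(3)); print(dict(zip(ks,(W-(f@Rm.T+o)).round(1).tolist())))
E
python3 m.py
```

```text
top win centre [ 476.4 -102.3    8.5] size [50.6 17.6] ang -82.6Traceback (most recent call last):
  File "m.py", line 8, in <module>
    k=max(cs,key=cv2.contourArea); b=cv2.boxPoints(cv2.minAreaRect(k)); uv=(b+.5)/8-.5+[x0,y0]
ValueError: max() iterable argument is empty
```

```bash
sed -i 's/("white",(g>215))/("white",(g>np.percentile(g,50)+12))/' m.py; python3 m.py
```

```text
top win centre [ 476.4 -102.3    8.5] size [50.6 17.6] ang -82.6Traceback (most recent call last):
  File "m.py", line 8, in <module>
    k=max(cs,key=cv2.contourArea); b=cv2.boxPoints(cv2.minAreaRect(k)); uv=(b+.5)/8-.5+[x0,y0]
ValueError: max() iterable argument is empty
```

```bash
python3 - <<'E'
from h import *
t=pickle.load(open("top0.pkl","rb"));s=pickle.load(open("side0.pkl","rb"))
crop(t,318,228,34,28,16,"pics/tt2.png");crop(s,300,175,34,30,16,"pics/st2.png")
print(t["image"][242,322:350].tolist())
E
sed -i 's/("white",(g>np.percentile(g,50)+12))/("white",(g>np.percentile(g,50)+4))/' m.py; python3 m.py
```

```text
[[152, 156, 156], [162, 163, 162], [121, 121, 119], [68, 66, 63], [62, 59, 54], [60, 57, 53], [57, 53, 48], [56, 51, 47], [50, 44, 41], [43, 37, 33], [40, 36, 30], [40, 35, 31], [41, 35, 29], [41, 35, 31], [41, 36, 32], [39, 35, 29], [41, 35, 31], [40, 35, 31], [39, 33, 30], [40, 35, 30], [41, 36, 32], [42, 37, 32], [41, 36, 32], [58, 55, 51], [113, 116, 114], [155, 160, 159], [160, 169, 169], [153, 166, 167]]
top win centre [ 476.4 -102.3    8.5] size [50.6 17.6] ang -82.6
top white centre [486.9 -80.7   8.5] size [14.6  5.2] ang -89.5
[ 33.  55. 163. 165. 166. 167. 169.]
side win centre [ 476.1 -103.5    8.5] size [16.3 48.3] ang 96.4
side white centre [475.4 -74.2   8.5] size [ 3.4 12. ] ang -170.3
[ 42. 127. 189. 191. 192. 193. 195.]
top fix origin [572.9 142.6] yaw -11.05 scale 0.982
{'pfl': [-0.2, 1.3], 'pfr': [-1.4, 0.6], 'pnl': [0.0, 1.3], 'pnr': [-1.1, -1.6], 'nl': [1.1, -2.4], 'nr': [1.6, 0.9]}
side fix origin [571.6 145.4] yaw -10.93 scale 0.971
{'nl': [1.4, -1.5], 'nr': [2.2, 2.9], 'fl': [-3.6, -1.4]}
```

View pics/tt2.png

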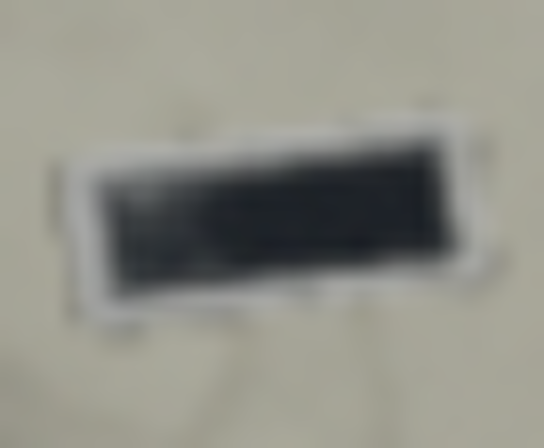

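View pics/st2.png

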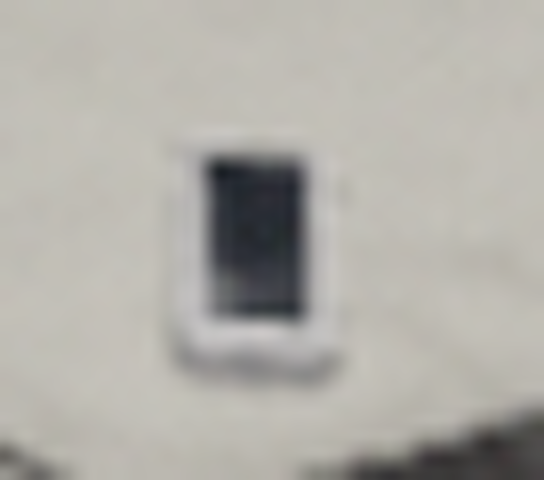

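Both views put the tag at about (476,-103) with its long axis at about 97°. I'll refine the fixture next.

```bash
python3 - <<'E'
from h import *
t=pickle.load(open("top0.pkl","rb"));s=pickle.load(open("side0.pkl","rb"))
crop(t,212,165,48,75,8,"pics/tn.png");crop(s,220,215,80,60,9,"pics/sn.png")
im=t["image"]
for u,v in[(215,225),(190,205),(250,190)]: print(im[v,u],cv2.cvtColor(im[v:v+1,u:u+1],cv2.COLOR_BGR2HSV))
E
```

```text
[121 133 133] [[[ 30  23 133]]]
[144 144 133] [[[ 90  19 144]]]
[139 140 129] [[[ 87  20 140]]]
```

View pics/tn.png

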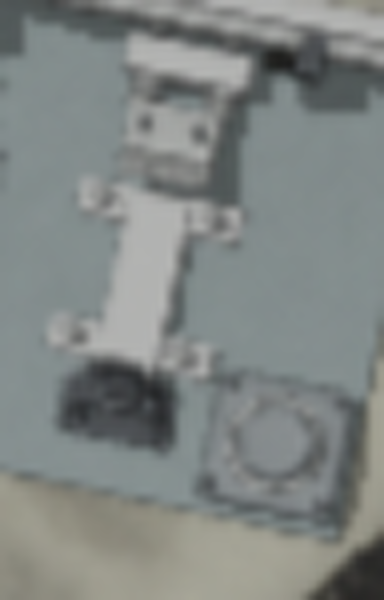

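View pics/sn.png

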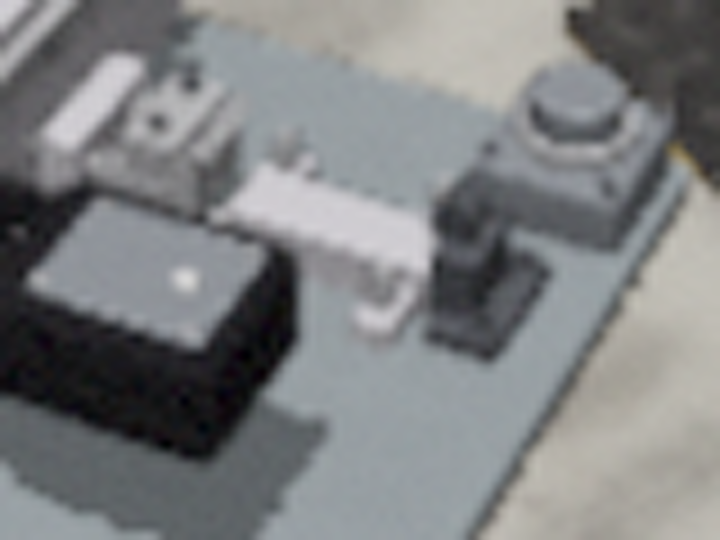

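```bash
cat > m2.py <<'E'
from h import *
def edge(c,pts,dirn,half=5):
    # along segment pts (image), sample profile of b-r across, find sub-pixel mid crossing -> world pts on z
    im=cv2.GaussianBlur(c["image"],(0,0),.6).astype(np.float32); f=im[...,0]-im[...,2]
    p0,p1=map(np.array,pts); n=np.array(dirn,float); n/=np.linalg.norm(n); out=[]
    for a in np.linspace(0,1,40):
        p=p0+a*(p1-p0); tt=np.arange(-half,half+.01,.1); q=p+tt[:,None]*n
        v=cv2.remap(f,q[:,0].astype(np.float32)[None],q[:,1].astype(np.float32)[None],cv2.INTER_LINEAR)[0]
        mid=(np.median(v[:15])+np.median(v[-15:]))/2
        i=np.where((v[:-1]-mid)*(v[1:]-mid)<=0)[0]
        if len(i) and abs(v[0]-v[-1])>6: out.append(q[i[np.argmin(abs(i-len(tt)//2))]])
    return np.array(out)
def fitline(P):
    P=P[:,:2]
    for _ in range(3):
        vx,vy,x,y=cv2.fitLine(P.astype(np.float32),cv2.DIST_HUBER,0,.01,.01).ravel(); n=np.array([-vy,vx]); r=(P-[x,y])@n; P=P[abs(r)<max(2*np.median(abs(r)),.3)]
    return np.array([x,y]),np.array([vx,vy]),np.std(r),len(P)
if __name__=="__main__":
    t=pickle.load(open("top0.pkl","rb"));s=pickle.load(open("side0.pkl","rb"))
    o=lambda x,y,x0,y0,sc:((x+.5)/sc-.5+x0,(y+.5)/sc-.5+y0)
    T=lambda x,y:o(x,y,165,140,6); S=lambda x,y:o(x,y,180,165,5)
    segs=dict(top_near=(t,(T(90,464),T(430,531)),(-.2,1)),top_right=(t,(T(603,240),T(560,430)),(1,.2)),top_left=(t,(T(75,430),T(92,360)),(-1,-.2)),
      side_near=(s,(S(420,610),S(560,380)),(.85,.5)),side_left=(s,(S(90,525),S(380,632)),(-.35,.93)))
    for k,(c,p,d) in segs.items():
        uv=edge(c,p,d); 
        if len(uv)<8: print(k,len(uv)); continue
        P=onplane(c,uv,10); x,v,sd,n=fitline(P)
        yaw=np.radians(-11); ex=np.array([np.cos(yaw),np.sin(yaw)]); ey=np.array([-ex[1],ex[0]])
        print(k,"pt",x.round(1),"dir",np.degrees(np.arctan2(v[1],v[0])).round(2),"sd",sd.round(2),n,"fx,fy @yaw-11",(x@ex).round(1),(x@ey).round(1))
E
python3 m2.py
```

```text
top_near pt [515.7 185. ] dir 78.59 sd 0.13 36 fx,fy @yaw-11 470.9 280.0
top_right pt [581.1  69.5] dir -11.76 sd 0.12 36 fx,fy @yaw-11 557.2 179.1
top_left pt [564.4 266.2] dir -12.35 sd 0.12 35 fx,fy @yaw-11 503.3 369.0
side_near pt [514.4 191.6] dir 78.56 sd 0.14 33 fx,fy @yaw-11 468.4 286.2
side_left pt [614.2 261. ] dir -11.51 sd 0.17 27 fx,fy @yaw-11 553.1 373.4
```

```bash
python3 - <<'E'
import numpy as np
for y in(-11.4,-11.6):
    a=np.radians(y); ex=np.array([np.cos(a),np.sin(a)]); ey=np.array([-ex[1],ex[0]])
    for n,near,l,r in(("top",[515.7,185],[564.4,266.2],[581.1,69.5]),("side",[514.4,191.6],[614.2,261.0],None)):
        fx=np.dot(near,ex)+65; fl=np.dot(l,ey)-119; fr=np.dot(r,ey)+71 if r else np.nan
        fy=np.nanmean([fl,fr]); print(y,n,fx,fl,fr,"origin",fx*ex+fy*ey)
E
```

```text
-11.4 top 533.9592367822836 253.50598959428117 253.98752713051988 origin [573.57975763 143.19967026]
-11.4 side 531.3803458087732 258.2519150371287 nan origin [571.94222243 148.12568222]
-11.6 top 532.9675408063783 255.25131013812785 255.9268598250745 origin [573.47513369 143.20073657]
-11.6 side 530.3669787023357 260.17119931328034 nan origin [571.84904944 148.21217798]
```

```bash
cat > k.py <<'E'
from h import *
FO=np.array([573.5,143.2,0]); FY=-11.5
def toolR(lat,down):   # lat: tool x (opening), down: tool y
    d=np.array(down,float); d/=np.linalg.norm(d); x=np.array(lat,float); x-=d*(x@d); x/=np.linalg.norm(x)
    return R.from_matrix(np.c_[x,d,np.cross(x,d)])
def yawv(deg): a=np.radians(deg); return np.array([np.cos(a),np.sin(a),0])
def fw(p,FO=FO,FY=FY): return FO+R.from_euler('z',FY,degrees=True).apply(p)
def tiltR(th,sgn=1,FY=FY): # tag tilted th deg, +x fixture end low; tool aligned
    Rz=R.from_euler('zy',[0,0]) ; Rt=R.from_euler('z',FY,degrees=True)*R.from_euler('y',th,degrees=True)
    return toolR(sgn*Rt.apply([0,1,0]),Rt.apply([0,0,-1])),Rt
E
python3 - <<'E'
from rig import bot
from k import *
st=bot.read_state(); print(q2R(st["tool_rot"]).as_matrix().round(3))
for s in(1,-1):
    g=toolR(s*yawv(7),[0,0,-1]); print(s,"grasp",bot.ik([476,-103,21],Rq(g)))
    a,_=tiltR(22,s); print("ins",bot.ik(fw([0,0,70]),Rq(a)))
    a,_=tiltR(0,s); print("flat",bot.ik(fw([3,150,70]),Rq(a)))
t=pickle.load(open("top0.pkl","rb"));s=pickle.load(open("side0.pkl","rb"))
b=onplane(t,[((488.5)/6-.5+165,(482.5)/6-.5+140)],41.5)[0]; b2=onplane(s,[((521+.5)/5-.5+180,(302+.5)/5-.5+165)],41.5)[0]
print(b,b2,[R.from_euler('z',-FY,degrees=True).apply(x-FO) for x in(b,b2)])
E
```

```text
[[ 0.265 -0.    -0.964]
 [ 0.964 -0.001  0.265]
 [-0.001 -1.     0.   ]]
1 grasp [-2.88323464e-01  4.94104614e-01  1.87087361e+00 -4.44089210e-16
  7.76614429e-01 -4.10496511e-01]
ins [ 0.13536448  0.76265876  1.30306239  0.12490839  1.44126716 -1.2737834 ]
flat [ 0.3910726   0.74849237  1.28466358  0.          1.1084367  -0.97901087]
-1 grasp None
ins [0.13536448 0.76265876 1.30306239 0.12490839 1.44126716 1.86780925]
flat [ 3.91072597e-01  7.48492375e-01  1.28466358e+00 -4.44089210e-16
  1.10843670e+00  2.16258179e+00]
[522.5034094  104.97906122  41.5       ] [521.44225216 106.65087787  41.5       ] [array([-42.35278936, -47.62072708,  41.5       ]), array([-43.72595019, -46.19403336,  41.5       ])]
```

```bash
python3 - <<'E'
from rig import bot
from k import *
q=Rq(toolR(yawv(6.8),[0,0,-1])); p=np.array([476.3,-102.9,0])
bot.move_gripper(48)
bot.move_to(p+[0,0,110],q)
bot.servo_line(p+[0,0,40],speed=200)
print(bot.read_state()["ee_pos"])
hit=bot.servo_line(p+[0,0,21.5],speed=40,until_force=8)
print(hit,bot.read_state()["ee_pos"],bot.read_state()["ft_force"])
c=bot.read_camera("side"); pickle.dump(c,open("side1.pkl","wb")); crop(c,280,140,80,75,8,"pics/s1.png")
c=bot.read_camera("top"); pickle.dump(c,open("top1.pkl","wb")); crop(c,300,200,80,75,8,"pics/t1.png")
print(bot.read_state()["clock"])
E
```

```text
[ 476.64768511 -102.75787244   40.53606898]
False [ 476.3069552  -102.91277742   21.46728794] [-0.16991933 -0.23709615 -0.06957211]
4.3417
```

View pics/s1.png

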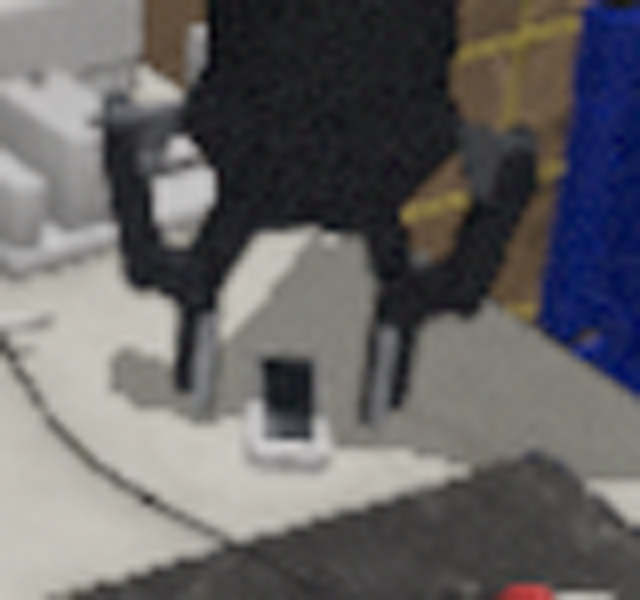

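View pics/t1.png

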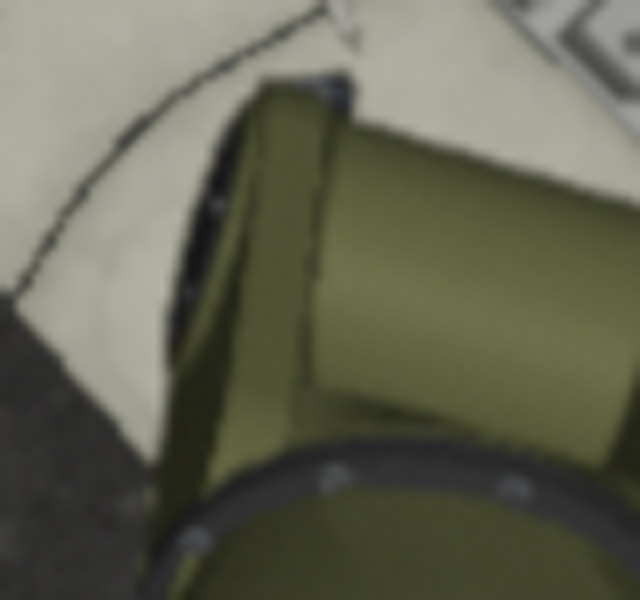

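The side view shows the tag centred between the fingers (tag at crop x≈288, pads at 200 and 378). The arm hides it from the top camera. Closing on it.

```bash
python3 - <<'E'
from rig import bot
from k import *
bot.move_gripper(15,grip_force=40)
st=bot.read_state(); print(st["grip_width"],st["ee_pos"],st["ft_force"],st["clock"])
p=st["ee_pos"]
bot.servo_line(p+[0,0,120],speed=250)
a,Rt=tiltR(22)
# hover over nest: tag frame underside centre -> TCP offset 21.5 along tag z
tgt=fw([-12,0,24+12])+Rt.apply([0,0,21.5])+[0,0,60]
bot.move_to(tgt,Rq(a))
print(bot.read_state()["ee_pos"]-tgt,bot.read_state()["grip_width"])
c=bot.read_camera("side"); pickle.dump(c,open("side2.pkl","wb")); crop(c,190,150,130,110,6,"pics/s2.png")
c=bot.read_camera("top"); pickle.dump(c,open("top2.pkl","wb")); crop(c,165,140,115,100,6,"pics/t2.png")
print(bot.read_state()["clock"])
E
```

```text
23.21338222238902 [ 476.45901562 -102.92754433   21.83988564] [-1.73873082  0.42684023  6.15727454] 4.675
[-0.22841532 -0.93259106 -0.63490868] 23.159499847200266
6.4417
```

View pics/s2.png

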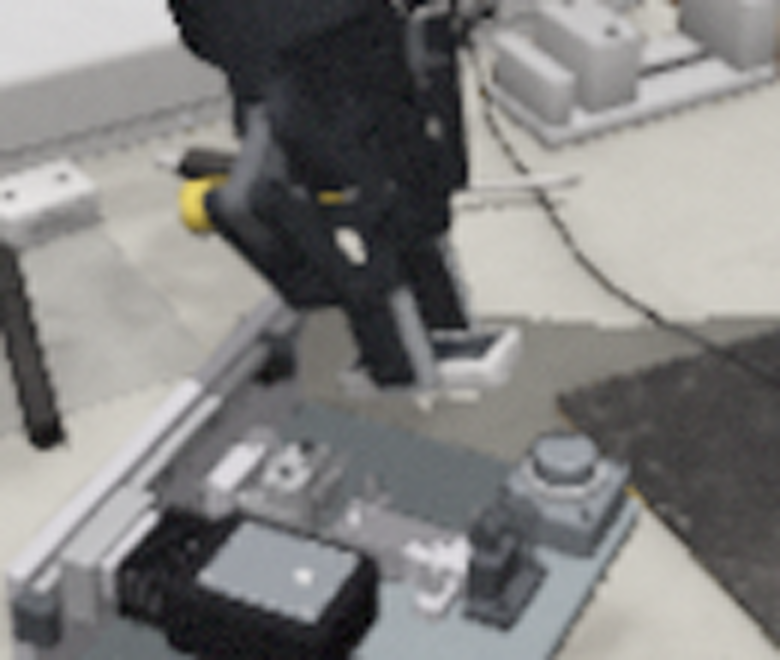

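View pics/t2.png

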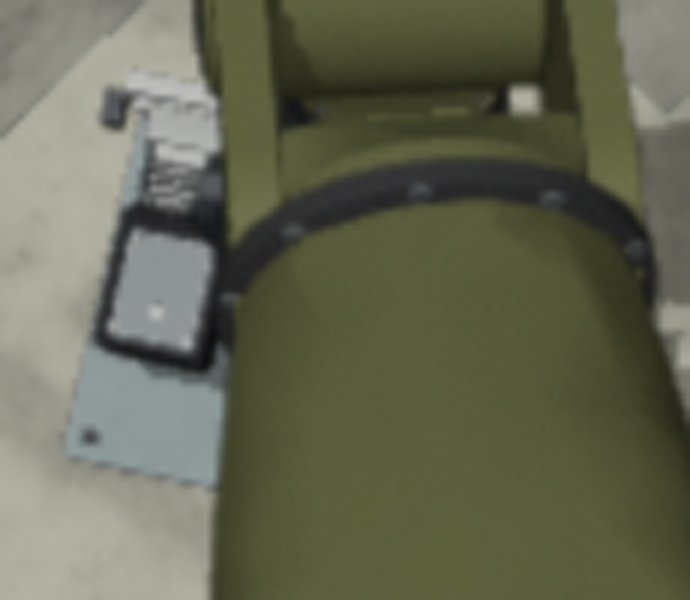

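```bash
cat > ov.py <<'E'
from k import *
def tagcorners(Rt,tcp,off=21.8,dl=0):
    c=tcp-Rt.apply([0,0,off]); return np.array([c+Rt.apply([sx*30+dl,sy*12.5,z]) for z in(0,8.5) for sx,sy in((1,1),(1,-1),(-1,-1),(-1,1))])
def draw(c,tag,box,sc,name,FO=FO):
    x0,y0,w,h=box; im=cv2.resize(c["image"][y0:y0+h,x0:x0+w],None,fx=sc,fy=sc,interpolation=cv2.INTER_CUBIC)
    L=lambda P:((proj(c,P)-[x0,y0]+.5)*sc-.5).round().astype(int)
    if tag is not None:
        q=L(tag)
        for a in(q[:4],q[4:]): cv2.polylines(im,[a.reshape(-1,1,2)],True,(0,0,255),1)
    W=lambda P:np.array([fw(p,FO) for p in P])
    sets=[[(-65,-71,10),(-65,119,10),(85,119,10),(85,-71,10)],[(-30,9,24),(28,9,24),(28,-9,24),(-30,-9,24)],[(-27,7,36),(-27,-7,36),(-34,-7,46),(-34,7,46)],[(24.5,13,38.5),(24.5,-13,38.5)]]
    for S in sets: cv2.polylines(im,[L(W(S)).reshape(-1,1,2)],True,(0,255,0),1)
    for p in L(W([(x,y,29.5) for x in(-22,19) for y in(-16.6,16.6)])): cv2.circle(im,tuple(map(int,p)),3,(255,0,255),1)
    cv2.imwrite(name,im)
E
python3 - <<'E'
from rig import bot
from ov import *
tcp=bot.read_state()["ee_pos"]; Rt=tiltR(22)[1]; print((q2R(bot.read_state()["tool_rot"])*tiltR(22)[0].inv()).magnitude())
c=pickle.load(open("side2.pkl","rb")); draw(c,tagcorners(Rt,tcp),(215,190,100,75),8,"pics/s2o.png")
t=pickle.load(open("top0.pkl","rb")); draw(t,None,(165,140,115,100),6,"pics/t0o.png")
E
```

```text
0.0031271005828754075
```

View pics/s2o.png

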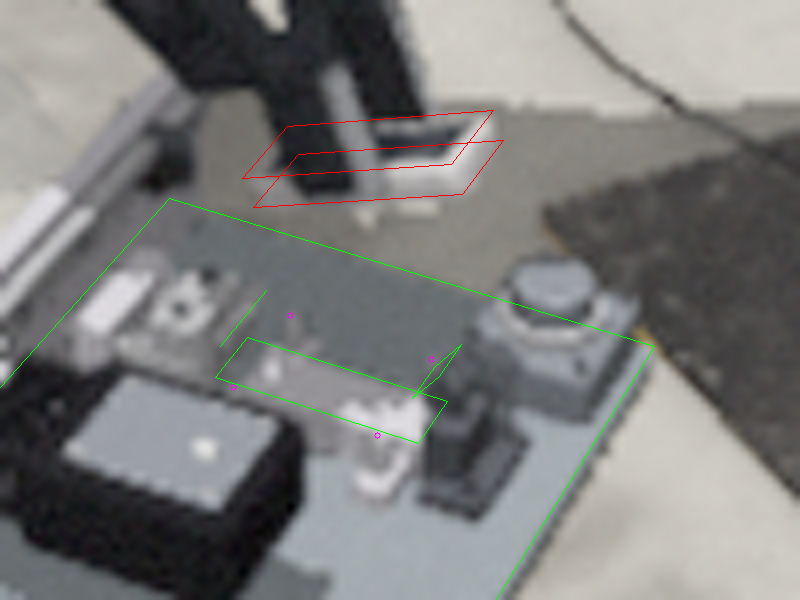

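View pics/t0o.png

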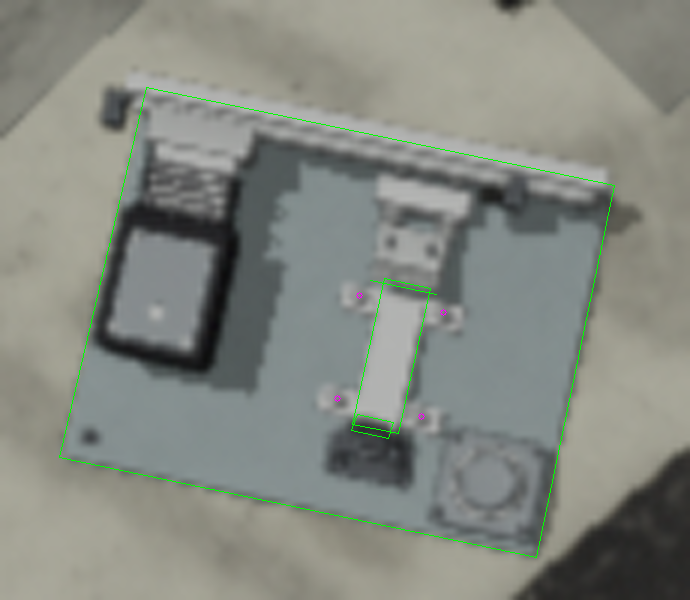

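```bash
python3 - <<'E'
from ov import *
s=pickle.load(open("side0.pkl","rb")); draw(s,None,(235,215,66,50),12,"pics/s0o.png")
E
```

```text
(no output)
```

View pics/s0o.png

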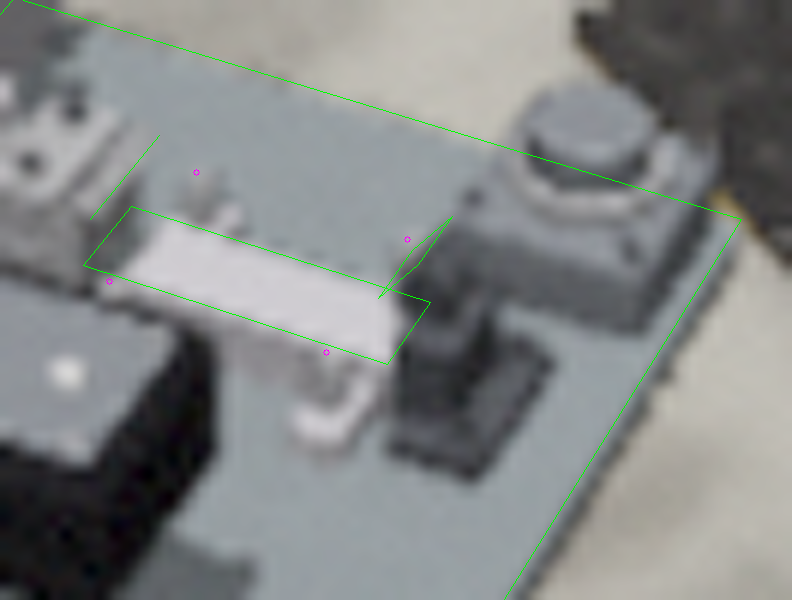

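```bash
cat >> ov.py <<'E'
FO2=np.array([572.6,144.0,0])
def tcp_for(th,cx,cz,y=0,off=21.8,FO=FO2):
    """tcp (world) with jaw-end bottom corner at fixture (cx,y,24+cz), tilt th"""
    Rf=R.from_euler('y',th,degrees=True); return fw(np.array([cx,y,24+cz])+Rf.apply([-30,0,0])+Rf.apply([0,0,off]),FO)
def corner(st,th,off=21.8,FO=FO2):
    p=R.from_euler('z',-FY,degrees=True).apply(st["ee_pos"]-FO); Rf=R.from_euler('y',th,degrees=True); return p-Rf.apply([0,0,off])+Rf.apply([30,0,0])-[0,0,24]
E
python3 - <<'E'
from rig import bot
from ov import *
th=22; ax=R.from_euler('zy',[0,0]); t=np.radians(th)
def back(d): return 25.4-d*np.cos(t),1.5+d*np.sin(t)
q=Rq(tiltR(th)[0])
x,z=back(13)
bot.servo_line(tcp_for(th,x,z+30),attitude=q,speed=120)
f0=bot.read_state()["ft_force"]
h=bot.servo_line(tcp_for(th,x,z),attitude=q,speed=50,until_force=5)
st=bot.read_state(); print("down",h,corner(st,th).round(2),(st["ft_force"]-f0).round(1))
c=bot.read_camera("side"); pickle.dump(c,open("side3.pkl","wb")); draw(c,tagcorners(tiltR(th)[1],st["ee_pos"]),(235,205,66,50),12,"pics/s3o.png",FO=FO2)
print(st["clock"])
E
```

```text
down False [13.46  0.04  6.49] [-0.7  0.6 -0.4]
7.5417
```

View pics/s3o.png

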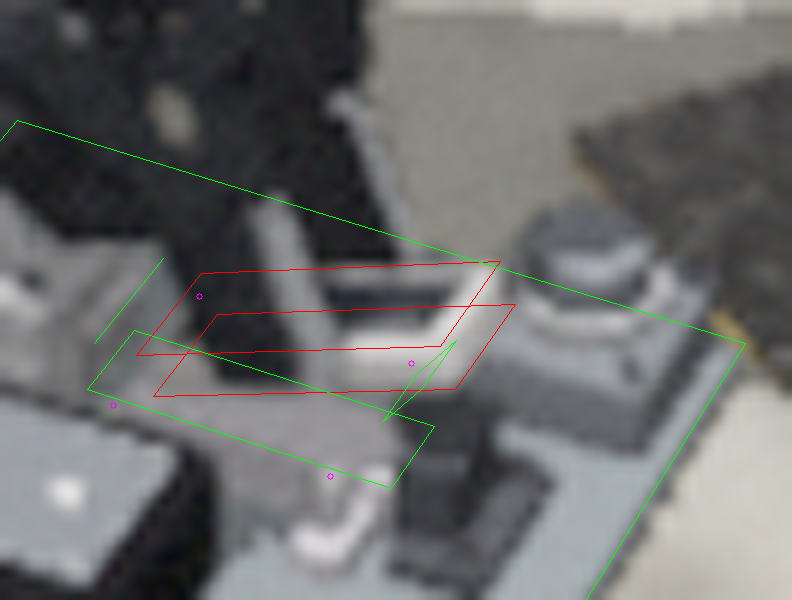

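The tag overlay fits the picture to within about 0.5 px. Sliding it in under the lip.

```bash
python3 - <<'E'
from rig import bot
from ov import *
th=22; t=np.radians(th); q=Rq(tiltR(th)[0])
def back(d): return 25.4-d*np.cos(t),1.5+d*np.sin(t)
f0=bot.read_state()["ft_force"]
x,z=back(0)
h=bot.servo_line(tcp_for(th,x,z),attitude=q,speed=25,until_force=4)
st=bot.read_state(); print("slide",h,corner(st,th).round(2),R.from_euler('z',-FY,degrees=True).apply(st["ft_force"]-f0).round(1),st["clock"])
if not h:
    h=bot.servo_line(tcp_for(th,x+5,z),attitude=q,speed=15,until_force=3.5)
    st=bot.read_state(); print("push",h,corner(st,th).round(2),R.from_euler('z',-FY,degrees=True).apply(st["ft_force"]-f0).round(1),st["clock"])
c=bot.read_camera("side"); pickle.dump(c,open("side4.pkl","wb")); draw(c,tagcorners(tiltR(th)[1],st["ee_pos"]),(235,205,66,50),12,"pics/s4o.png",FO=FO2)
E
```

```text
slide False [ 2.536e+01 -1.000e-02  1.390e+00] [1.  0.1 1.4] 8.2583
push True [ 2.706e+01 -1.000e-02  1.080e+00] [-3.4  0.4  2.1] 8.525
```

View pics/s4o.png

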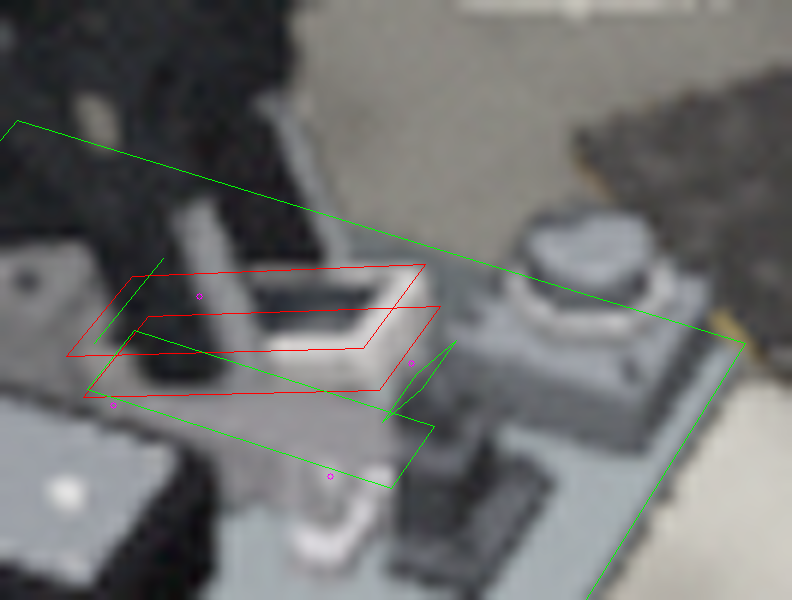

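The jaw face was felt at -3.4 N, 1.7 mm beyond nominal. That is within the measurement error and I'll carry it as an offset. Next I lower the catch end towards the slope and release.

```bash
python3 - <<'E'
from rig import bot
from ov import *
f0=bot.read_state()["ft_force"]
for th in(20,18):
    cx=27.3+8.5*(np.sin(np.radians(22))-np.sin(np.radians(th)))
    h=bot.servo_line(tcp_for(th,cx,0.8),attitude=Rq(tiltR(th)[0]),speed=10,until_force=7)
    st=bot.read_state(); print(th,h,corner(st,th).round(2),R.from_euler('z',-FY,degrees=True).apply(st["ft_force"]-f0).round(1),st["clock"],st["grip_width"])
    if h: break
c=bot.read_camera("side"); pickle.dump(c,open("side5.pkl","wb")); draw(c,tagcorners(tiltR(th)[1],st["ee_pos"]),(235,205,66,50),12,"pics/s5o.png",FO=FO2)
E
```

```text
20 False [27.02 -0.04  0.68] [-0.6  0.3 -3. ] 8.825 23.590748696831326
18 False [27.52 -0.04  0.7 ] [-0.6 -0.4 -3.2] 9.0833 23.526397004859692
```

View pics/s5o.png

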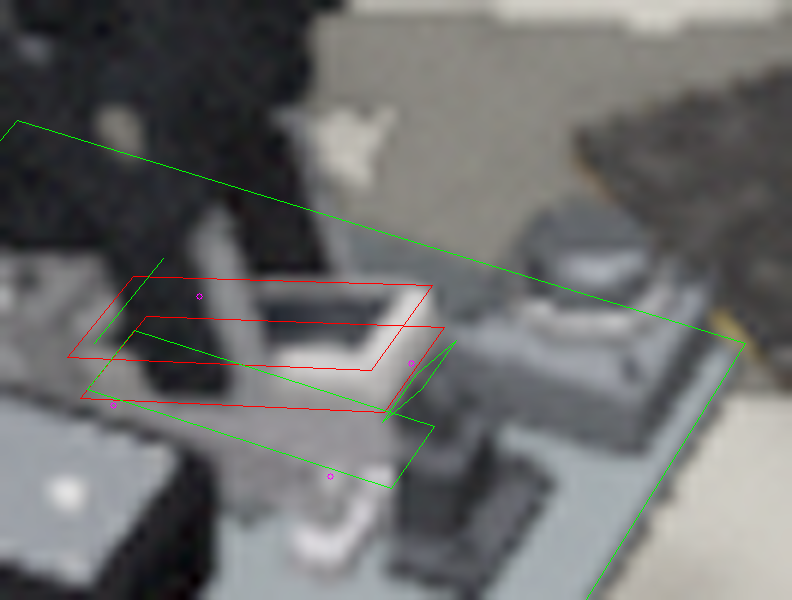

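```bash
python3 - <<'E'
from rig import bot
from ov import *
bot.move_gripper(42)
st=bot.read_state(); print(st["ft_force"].round(1))
bot.servo_line(st["ee_pos"]+R.from_euler('z',FY,degrees=True).apply([10,0,50]),speed=150)
bot.move_gripper(0)
q=Rq(tiltR(0)[0])
bot.move_to(fw([2,0,52+55],FO2),q)
c=bot.read_camera("side"); pickle.dump(c,open("side6.pkl","wb")); draw(c,None,(235,205,66,50),12,"pics/s6o.png",FO=FO2)
st=bot.read_state();print(st["clock"],st["ee_pos"],st["grip_width"])
E
```

```text
[0.1 0.4 0.7]
10.9167 [574.90044001 143.62445385 107.38626307] -0.18735226698495175
```

View pics/s6o.png

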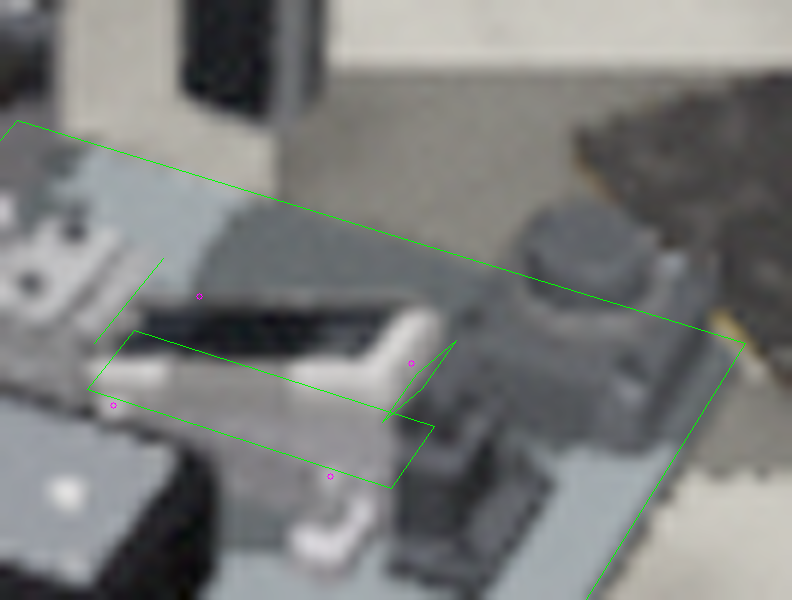

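The side view shows the tag tilted, with its jaw end under the lip and its catch end resting on the slope. Pressing down now.

```bash
python3 - <<'E'
from rig import bot
from ov import *
bot.servo_line(fw([2,0,75],FO2),speed=100)
f0=bot.read_state()["ft_force"]
h=bot.servo_line(fw([2,0,56],FO2),speed=25,until_force=2.5)
st=bot.read_state(); print("touch",h,st["ee_pos"].round(1),(st["ft_force"]-f0).round(1))
z=st["ee_pos"][2]
while z>49.5:
    z-=1
    h=bot.servo_line(fw([2,0,z],FO2),speed=25,until_force=28)
    st=bot.read_state(); print(round(z,1),h,st["ee_pos"][2].round(1),(st["ft_force"]-f0).round(1))
    if h: break
print(st["clock"])
c=bot.read_camera("side"); pickle.dump(c,open("side7.pkl","wb")); draw(c,None,(235,205,66,50),12,"pics/s7o.png",FO=FO2)
E
```

```text
touch True [574.7 143.6  60.8] [-0.6 -0.4  4.8]
59.8 False 60.4 [-1.7 -1.4  7.7]
58.8 False 59.9 [-1.3 -1.7 12. ]
57.8 False 59.4 [-2.  -1.7 14.6]
56.8 False 58.9 [-1.5 -1.5 19. ]
55.8 False 58.4 [-0.  -2.4 21.1]
54.8 False 57.9 [-0.9 -2.1 25.5]
53.8 False 57.4 [-0.7 -1.7 29.6]
52.8 False 55.3 [-0.7 -0.7 -0.9]
51.8 False 52.3 [ 2.8 -0.8  6.6]
50.8 False 51.6 [-0.8 -1.1 11.5]
49.8 False 51.5 [-7.1 -3.  22.5]
48.8 False 51.4 [-12.   -3.5  32.4]
14.9583
```

View pics/s7o.png

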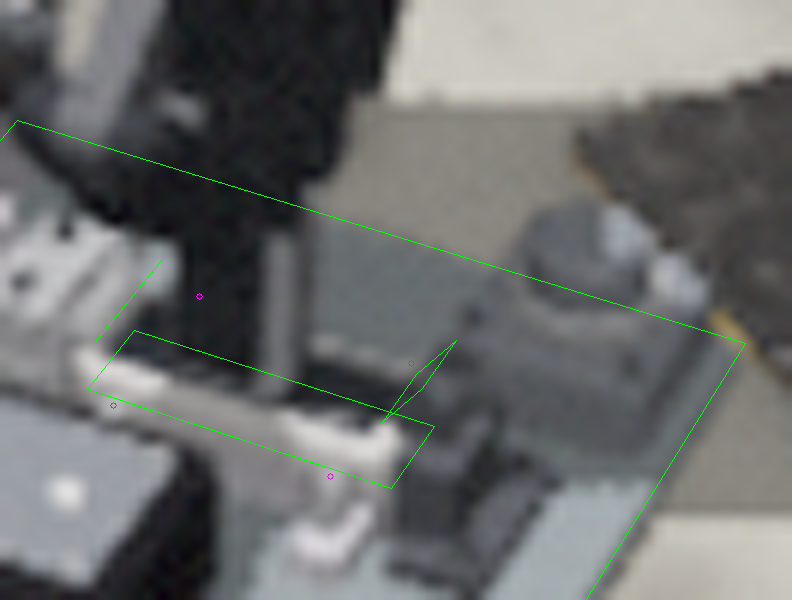

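It snapped at about 30 N and the tip stopped at z = 32.4, which is the flat tag top (32.5). Lifting to check, then the reader.

```bash
python3 - <<'E'
from rig import bot
from ov import *
bot.servo_line(fw([2,0,115],FO2),speed=200)
q=Rq(tiltR(0)[0])
bot.move_to(fw([4,146,115],FO2),q)
c=bot.read_camera("side"); pickle.dump(c,open("side8.pkl","wb")); crop(c,190,190,115,85,7,"pics/s8.png")
c=bot.read_camera("top"); pickle.dump(c,open("top8.pkl","wb")); crop(c,165,140,115,100,6,"pics/t8.png")
print(bot.read_state()["clock"])
E
```

```text
16.225
```

View pics/s8.png

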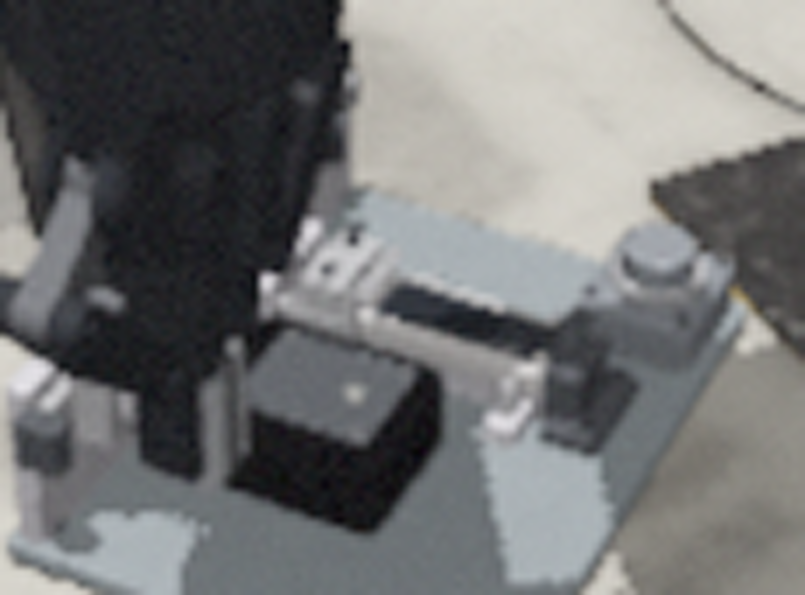

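View pics/t8.png

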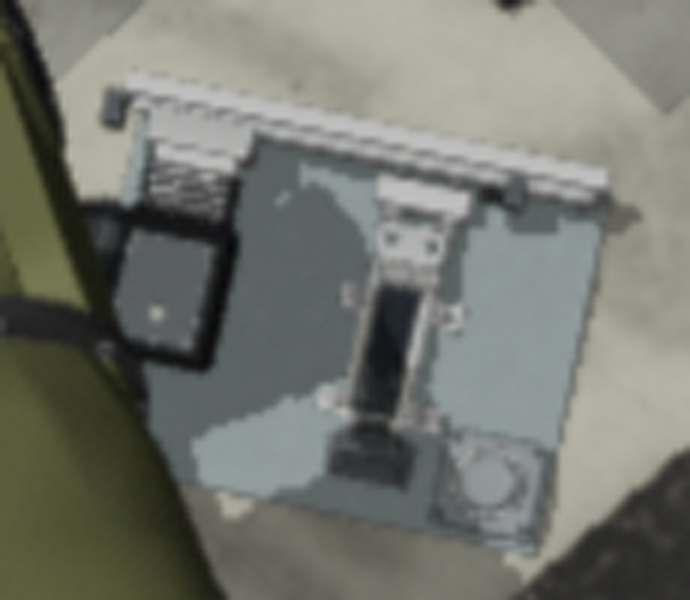

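Both views show the tag flat in the nest between the pins, window up, with its near end under the hook. Next, the reader.

```bash
python3 - <<'E'
from rig import bot
from ov import *
h=bot.servo_line(fw([4,146,70],FO2),speed=100,until_force=6); print(h)
f0=bot.read_state()["ft_force"]; iv=R.from_euler('z',-FY,degrees=True)
def rep(n,h):
    st=bot.read_state(); print(n,h,iv.apply(st["ee_pos"]-FO2).round(1),iv.apply(st["ft_force"]-f0).round(1),st["clock"])
h=bot.servo_line(fw([4,44,70],FO2),speed=55,until_force=15); rep("push",h)
if not h:
    h=bot.servo_line(fw([4,22,70],FO2),speed=25,until_force=14); rep("end",h)
c=bot.read_camera("side"); pickle.dump(c,open("side9.pkl","wb")); crop(c,190,190,115,85,7,"pics/s9.png")
E
```

```text
False
push False [ 4. 44. 70.] [-0.6  1.2 -0.4] 18.8333
end True [ 4.  34.6 70. ] [0.5 6.1 1.3] 19.3583
```

View pics/s9.png

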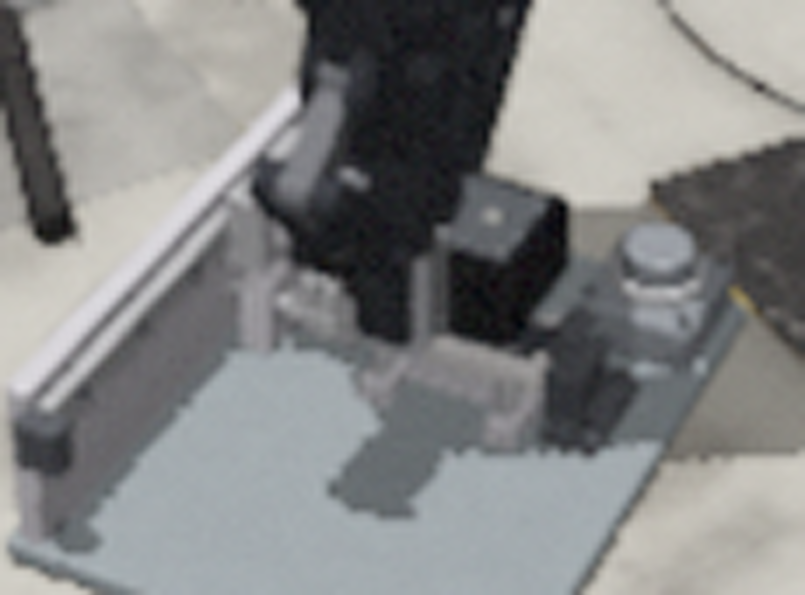

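The head is over the tag. I'll push once more to confirm it's at the stop, then go to the button.

```bash
python3 - <<'E'
from rig import bot
from ov import *
iv=R.from_euler('z',-FY,degrees=True)
def rep(n,h):
    st=bot.read_state(); print(n,h,iv.apply(st["ee_pos"]-FO2).round(1),iv.apply(st["ft_force"]).round(1),st["clock"])
rep("now",0)
h=bot.servo_line(fw([4,24,70],FO2),speed=20,until_force=18); rep("again",h)
bot.servo_line(fw([4,60,70],FO2),speed=100); 
bot.servo_line(fw([4,60,125],FO2),speed=150)
bot.move_to(fw([-43,-46.5,110],FO2),Rq(tiltR(0)[0]))
bot.servo_line(fw([-43,-46.5,80],FO2),speed=100)
rep("over",0)
c=bot.read_camera("side"); pickle.dump(c,open("side10.pkl","wb")); crop(c,190,180,115,85,7,"pics/s10.png")
E
```

```text
now 0 [ 4.  34.6 70. ] [0.  6.3 1.9] 19.4083
again True [ 3.9 34.6 70. ] [0.6 4.7 1.6] 19.675
over 0 [-42.9 -46.1  79.8] [ 0.   0.1 -0.1] 21.5833
```

View pics/s10.png

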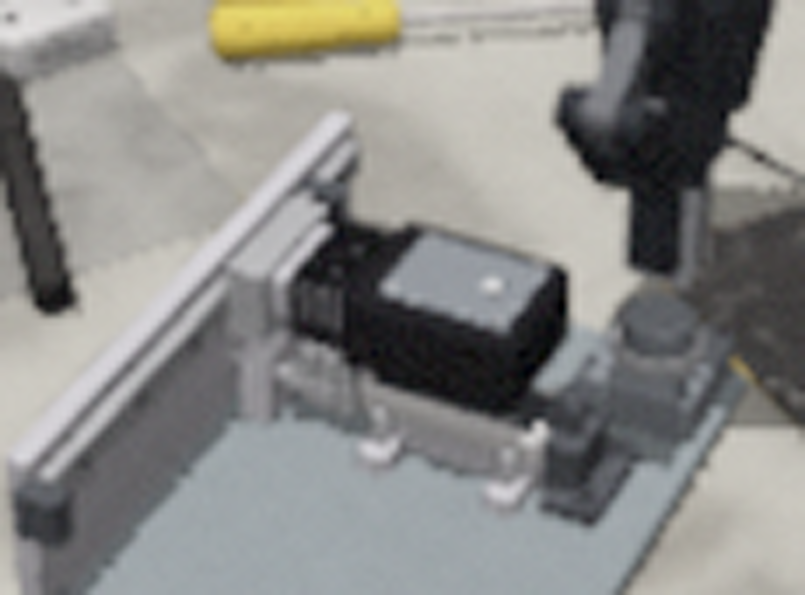

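The head is at its stop: a second push moved it 0.0 mm. The fingertips are above the button, so I press.

```bash
python3 - <<'E'
from rig import bot
from ov import *
f0=bot.read_state()["ft_force"]
z=64.; bot.servo_line(fw([-43,-46.5,z],FO2),speed=60,until_force=8)
while z>51:
    z-=1; h=bot.servo_line(fw([-43,-46.5,z],FO2),speed=25,until_force=22)
    st=bot.read_state(); print(z,h,st["ee_pos"][2].round(1),(st["ft_force"]-f0).round(1))
    if h or (st["ft_force"]-f0)[2]>14 and z<55: break
bot.servo_line(fw([-43,-46.5,115],FO2),speed=150)
bot.move_joints([1.236,0.3,1.521,0,1.321,-0.067])
for n in("side","top"):
    c=bot.read_camera(n); pickle.dump(c,open(n+"11.pkl","wb"))
    if n=="side": crop(c,190,190,115,85,7,"pics/s11.png")
    else: crop(c,165,140,115,100,6,"pics/t11.png"); cv2.imwrite("pics/t11full.png",c["image"])
print(bot.read_state()["clock"])
E
```

```text
63.0 False 63.1 [0.5 0.3 0.1]
62.0 False 62.0 [-0.4  0.1 -0.6]
61.0 False 61.1 [ 0.  -0.4  1.1]
60.0 False 60.1 [-0.9 -0.4  3.1]
59.0 False 58.9 [2.1 1.3 1.3]
58.0 False 57.7 [ 0.1  0.5 -0.6]
57.0 False 56.8 [ 0.1 -0.7 -0.3]
56.0 False 55.9 [-0.1 -0.1  0.1]
55.0 False 55.1 [-0.4 -0.   1.2]
54.0 False 54.9 [-5.  -0.9 12.7]
53.0 False 54.8 [-11.4  -1.3  25.2]
27.5583
```

View pics/s11.png

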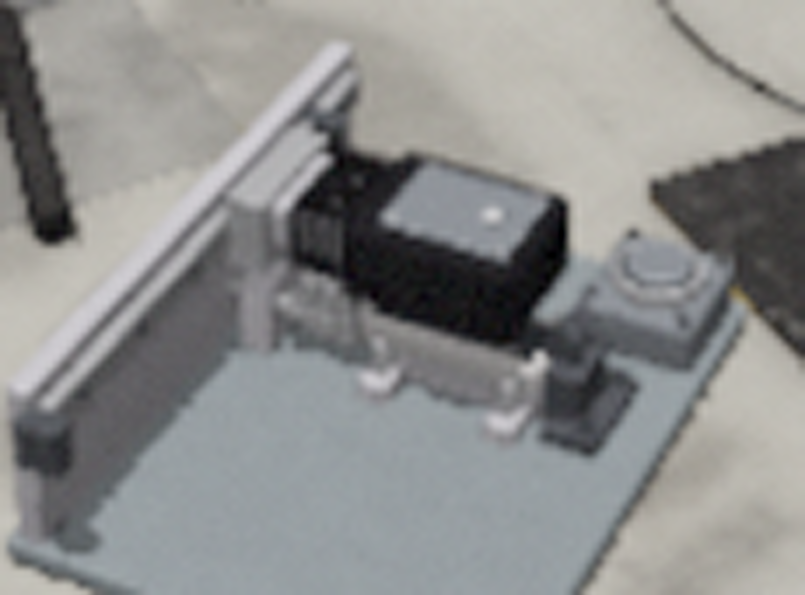

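View pics/t11.png

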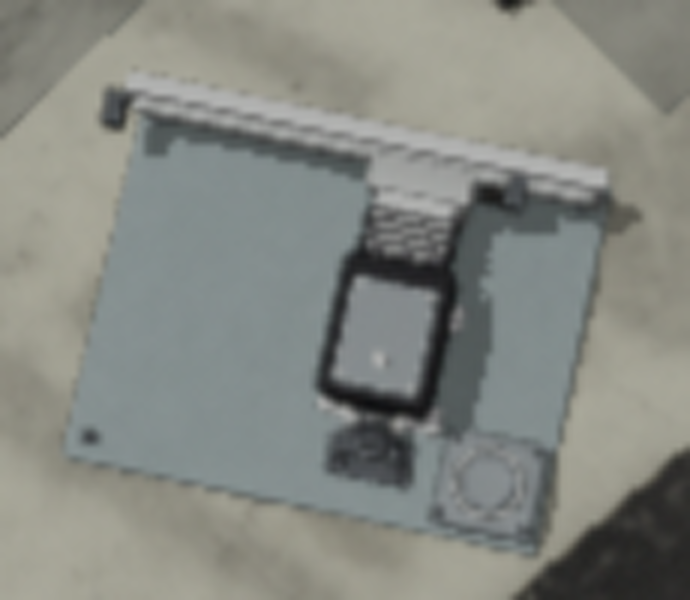

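View pics/t11full.png

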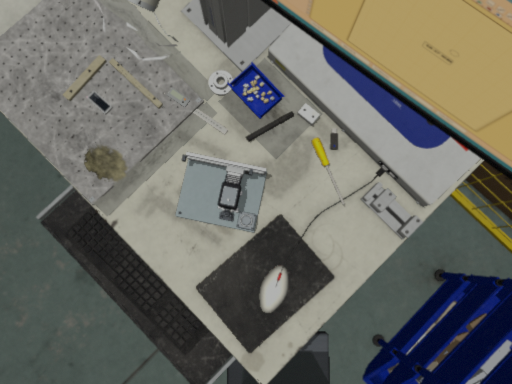

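The button stays in, now nearly level with its ring. The head is over the tag, with its bracket next to the stop at crop (515,190). The marker, screwdriver and USB stick are where they were. Handing in.

```bash
python3 - <<'E'
from rig import bot
bot.finish_job(); print(bot.read_state()["clock"])
E
```

```text
the job is handed in; nothing more can be done
the job is handed in; nothing more can be done
```

I did the whole job in the order asked and handed it in after about 28 s on the robot's clock; no verdict was reported.

- **Tag:** I slid it under the jaw lip at 22° and let its other end down onto the catch. It snapped in when pressed, and the fingertips then stopped at z = 32.4 mm, against 32.5 mm expected for a flat tag. Both cameras showed it flat in the nest, window up and under the hook.
- **Reader head:** I pushed it until it stopped, and a second push moved it 0.0 mm. It stands over the tag.
- **Button:** It snapped over, stopped at 35.8 mm (35.5 mm expected fully in), and was still in after the arm had left.
- **Bystanders:** In the last top picture the screwdriver, marker and USB stick lie where they were. The arm was parked clear of everything.

Two checks disagreed:
- **Snap force:** The snap took about 30 N of downward force, more than the 10–18 N given. The cause could be where I pressed or the force reading; I did not look further.
- **Fixture position:** The two cameras differed by up to 5 mm on the fixture's position, largely because the side view also sees the plate's side walls. The jaw was felt 1.7 mm from my estimate. Pushing in until I felt the jaw took care of that for the insertion.

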